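# Pry open the sharpening-stone box

### The arm

A 6-joint arm with a two-finger parallel gripper is mounted at the origin on the work surface. World frame = base frame: x ahead of the robot, y to its left, z up, the work surface at z = 0. Lengths are in mm, angles in rad, forces in N, time in s.
With the tool pointing down it reaches from about 325 to 775 mm from the base axis. Payload 9.3 kg.
Tool frame: the origin (TCP) lies between the finger pads; the fingertips stand 14 mm ahead of it and the grasp point (between the pads) lies 5 mm behind it (arm.finger_overhang is the distance from the TCP to the fingertips, in mm); z points along the fingers, y is the line along which they close (so a half turn about z gives the same grasp; the last joint's range is limited). The gripper opens to 85 mm and grips with 20 to 120 N. Pads are 22 mm wide; open, the fingers measure 114 mm over their backs; the gripper's body (76 mm by 85 mm) begins 54 mm behind the grasp point. The pads swing forward as they close: fully open they stand 13 mm farther back than shut.
Start: joints at [1.139, 0.259, 0.021, 1.334, 0, 1.418], TCP at [151.363, 528.759, 245.279] pointing down, gripper open.
Joint ranges: [-3.04, 3.04], [-0.91, 1.82], [-1.04, 1.36], [-1.92, 1.95], [-1.52, 1.45], [-3.14, 3.14]. Speed limits (rad/s): [2.22, 2.22, 2.79, 3.14, 3.14, 3.14].

### API

Orientations are given as a 3x3 rotation matrix whose columns are the frame's x, y, z axes.
In Python, from rig import sensors, viewer, arm gives the robot as it stands.
- The arm moves only by the tool carry_out, never from a script. Its argument "targets" is a list that holds one entry, the list of rows, each a list of 6 numbers: the shift along the tool's x, y, z in cm, then the turn, a rotation vector about the tool's x, y, z in degrees. A call has exactly 5 rows; each row shifts and turns the commanded pose from where the row before left it, along the tool's axes as they then stand; what a row does not reach is not made up. A row lasts 1/10 s, in which the tool goes at most 50 mm and 8.59 degrees, less where a joint would pass 70% of its speed; a pose out of reach is approached as far as the arm can. A call is refused whole if a number of a shift passes 5 or a number of a turn 8.59, either way. A call with a gripper value outside its range is refused whole. "grip" is the opening, from 0 (shut) to 1 (fully open), set as the call begins (left out, the last holds). The fingers move at their own pace and stop on an object; "squeeze" is the grip in N (left out, the last holds). Time passes only in rows, so rows that do not move let the fingers close, or fill a call up. It gives the time, the measured TCP pose, the force, the opening and the grip force at its end, in the units of the state.
- sensors.state(): the state, without advancing time (a new reading comes with each control period).
- viewer.snapshot(name): name is "side" or "top"; returns (picture, depth): 480x640x3 uint8, blue, green, red; 480x640 float32, mm along the optical axis (not along the pixel's ray), 0 where there is no reading.
- viewer.calibration(name): a dict with "mtx" (3x3 intrinsics, pixels), "rvec" (rotation vector, rad) and "tvec" (3), from world to camera coordinates, as OpenCV has them. Camera axes: x right, y down, z forward; pixel columns grow to the right and rows downward; lengths in mm; the calibration is good to about 2 mm. A picture is of the moment at which its call begins. calibration takes no time and is no camera call.
- arm.hand_in(): hands the job in; it is judged then, once.
The state is a dict: "clock": time; "joint_pos": joint angles; "dq": joint speeds; "effort": joint torques, N m; "eef_pos": TCP position; "tool_rot": TCP orientation; "ft_force": force on the tool from outside, world axes, zero at the start; "torque": the same for the moment, N m; "grip_width": finger opening in mm; "grasp_force": force on a finger pad.
Only numpy, scipy, OpenCV 4.12 (cv2) and the standard library are available. Lean on these libraries where they do the work, as an engineer would, in place of code of your own. Each camera call takes 0.05 s, during which the arm holds its last target. There are 200 camera calls.

### The job

Pick up the yellow-handled scraper, slip its blade into the notch in the front of the sharpening-stone box and lever the lid open with the blade, to at least halfway to upright, so that it stays up on its stiff hinge. The robot itself must not touch the lid. Then lay the scraper back down with its handle on the black rubber mat, and leave everything else on the bench where it is.

Things in the scene. Friction and masses are not known exactly. Their poses are not given: they have to be found in the camera images.
- stone_box: Pale oak box fixed to the bench, 130 deep (x), 200 wide (y), 75 high, walls 8, under a flush dark lid 10 thick (85 in all). Origin: centre of its underside. The front with the notch faces its own -x (roughly to the robot's right); the brass-leaved hinge is at +x. The stone inside tops out at 38 and is no obstacle
- notch (a point): Centre of the pry notch on the box's outer front face: an opening 70 wide, 12 high between the lowered front wall (top at 63 above the bench) and the lid's underside (75). At x -65, y 0, z 69 in the box's frame; axes as the box's: the blade goes in along +x. A brass plate 50 wide on top of the lid's front edge marks the same middle
- hinge (a point): Middle of the hinge line: x = +65, y = 0, z = 75 in the box's frame; the hinge line runs along the box's y
- lid (a joint): Opening angle of the lid: 0 shut, 1.57 upright, at most 1.75. The hinge is stiff by friction: the lid stays where it is left; about 2 to 3 N at its front edge lifts it. The lid weighs 0.15 kg and measures 130 by 200 by 10
- lid_edge (a point): Middle of the lid's front edge, at its underside, 130 from the hinge; moves with the lid
- scraper: Scraper lying on the mat: yellow handle 105 long (x), 26 wide (y), 24 high; stiff flat steel blade 28 wide, 2.5 thick (last 10: 1.6), its tip 132.5 ahead of the handle's middle, level, at half the handle's height. Origin: centre of the handle's underside; +x to the tip, z up. About 0.14 kg, centre of mass some 20 ahead of the origin
- handle (a point): Middle of the scraper's handle, 12 above its underside; axes as the scraper's
- tip (a point): Middle of the blade's front edge, 132.5 ahead of the handle's middle; axes as the scraper's
- mat: Black rubber mat fixed flat on the bench, 260 (x) by 170 (y) by 4 thick; origin at the centre of its underside
- mallet: Bystander: pale wooden carver's mallet standing on its head, 90 across, 250 high; origin under its centre
- glue: Bystander: white glue bottle with orange cap, 60 across, 160 high; origin under its centre
- wax_tin: Bystander: flat green tin, 76 across, 30 high; origin under its centre
- offcut: Bystander: pale wooden block 70 by 45 by 30; origin under its centre
- square: Bystander: try square lying flat, dark wooden stock 115 (x) by 22 by 16, steel blade 30 wide, 3 thick, reaching 161 to its +y; origin under the stock's centre
- pencil: Bystander: red pencil 160 (x) by 8 by 8 lying flat; origin under its centre
Mind the look-alikes: they are no part of the job. Of the things that look like the scraper, take the one that is farthest from the robot's base at the start.

How it is judged (in metres and radians):
On the way, in this order (a step that is already met when the one before it is completed fails the run):
1. the blade's tip is in the notch, under the shut lid (x of tip in the frame of notch between 0.004 and 0.1 m and y of tip in the frame of notch between -0.035 and 0.035 m and z of tip in the frame of notch below 0.015 m and value of joint lid below 0.15 rad), for 0.1 s.
2. the lid is raised on the blade (value of joint lid above 0.2 rad and contact force between scraper and lid above 0.3 N), for 0.1 s.
At the end, for the whole second after the job is handed in: The lid stands open by at least 0.75 rad (43 degrees); the scraper lies at rest with the middle of its handle over the mat and less than 30 mm above the bench (value of joint lid above 0.75 rad and x of handle in the frame of mat between -0.13 and 0.13 m and y of handle in the frame of mat between -0.085 and 0.085 m and height (world z) of handle below 0.03 m and linear speed of scraper below 0.02 m/s); the robot touches nothing.
It fails at once if the robot touches the lid (contact force between any of the arm, the fingers and lid above 1 N).
It fails at once if another thing on the bench is moved by more than 30 mm (distance of any of mallet, glue, wax_tin, offcut, square, pencil from where it was at the start of the episode above 0.03 m).
It also fails if it takes over 58 s, if anything falls off the work surface, if the arm or the gripper's body presses on something with over 40 N, if the wrist force passes 120 N, or if a joint passes its speed limit or range.

## Working session

There is one attempt and no reset: what is moved stays moved. The work goes in short steps, Python scripts to look and compute and a tool call to move; the robot and the scene stay as the last step left them, time stands still between calls to the robot, and variables do not carry over. Pictures are saved under pics/ and viewed, at most 10 in all, crops included, and the job is handed in when it is done.

Besides the shell and the picture viewer there is one more tool, called after ">>>" by a JSON object that holds its "name" and its "arguments", one argument or row to a line. carry_out: Moves the arm, as the interface text tells. Its arguments: {"type":"object","properties":{"targets":{"type":"array","items":{"type":"array","items":{"type":"array","items":{"type":"number"}}}},"grip":{"type":"number"},"squeeze":{"type":"number"}},"required":["targets"]}

```bash
ls; mkdir -p pics; cat > h.py <<'E'
import numpy as np, cv2
from rig import sensors, viewer, arm
def snap(n,f=None):
    im,d=viewer.snapshot(n)
    np.savez(f'last_{n}.npz',im=im,d=d)
    if f: cv2.imwrite(f'pics/{f}.png',im)
    return im,d
def world(n,d):
    c=viewer.calibration(n);R=cv2.Rodrigues(np.array(c['rvec'],float))[0];t=np.array(c['tvec'],float).ravel();K=np.array(c['mtx'])
    v,u=np.mgrid[:480,:640]
    P=np.stack([(u-K[0,2])/K[0,0]*d,(v-K[1,2])/K[1,1]*d,d],-1)
    return (P-t)@R
E
python3 - <<'E'
from h import *
snap('top','top0');snap('side','side0')
print(sensors.state())
for n in('top','side'):
    c=viewer.calibration(n);R=cv2.Rodrigues(np.array(c['rvec'],float))[0];print(c['mtx'],R,-R.T@np.array(c['tvec']).ravel())
E
```

```text
pics
{'clock': 0.1, 'joint_pos': array([1.13938007e+00, 2.59154914e-01, 2.08253479e-02, 1.33371031e+00,
       1.61577475e-05, 1.41818208e+00]), 'dq': array([-0.00178433, -0.00178128,  0.00151853,  0.00230912,  0.00069955,
        0.00070754]), 'effort': array([ 5.35894578e-03, -5.56696129e+01,  3.45067799e+01,  1.16770502e-02,
       -1.00472662e-04,  2.96935877e-05]), 'eef_pos': array([151.26784058, 528.53832071, 244.71144031]), 'tool_rot': array([[-9.61385761e-01,  2.75203802e-01, -5.34675270e-04],
       [ 2.75204245e-01,  9.61385127e-01, -1.12284812e-03],
       [ 2.05016780e-04, -1.22663510e-03, -9.99999227e-01]]), 'ft_force': array([-0.02012551,  0.47517298,  0.53683769]), 'torque': array([0.01905672, 0.01646701, 0.00978742]), 'grasp_force': 0.0, 'grip_width': 85.33147239040741}
[[580.17252883   0.         315.98188371]
 [  0.         580.17252883 247.39688713]
 [  0.           0.           1.        ]] [[-0.00291327 -0.99998095 -0.00544084]
 [-0.98694821  0.00375126 -0.16099426]
 [ 0.16101161  0.00490081 -0.98694034]] [ 288.55789277  -33.56832698 1500.1562519 ]
[[535.39297388   0.         326.96208408]
 [  0.         535.39297388 240.08043135]
 [  0.           0.           1.        ]] [[ 0.90200192 -0.4317225  -0.00286692]
 [-0.31344246 -0.65028287 -0.69201591]
 [ 0.29689453  0.62509829 -0.72187656]] [ 163.76210581 -741.72775493  893.44024271]
```

View pics/top0.png

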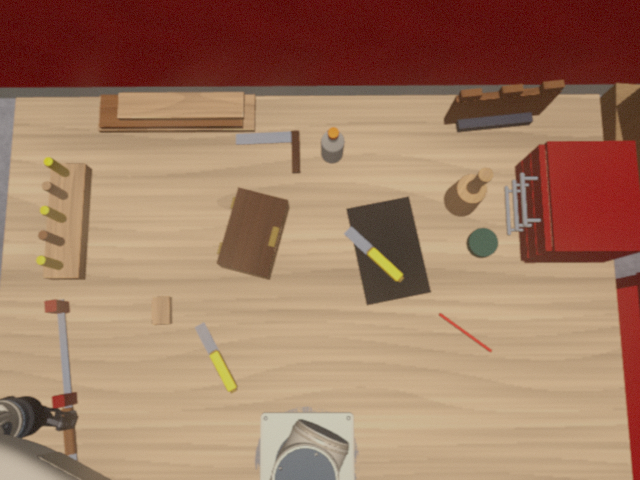

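View pics/side0.png

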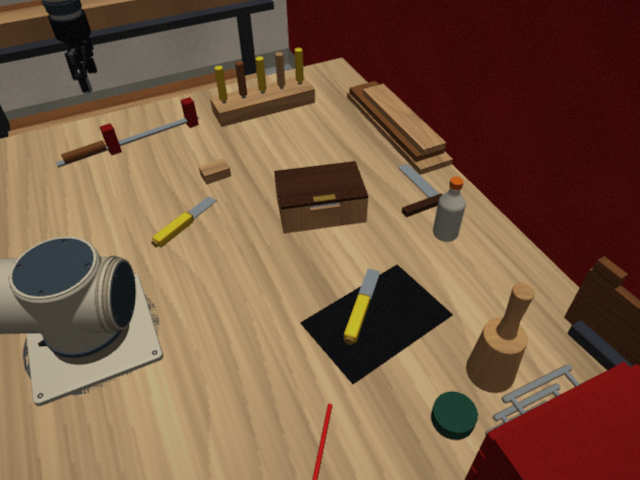

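The top view shows the target scraper on the mat, with its handle near (386,265) and tip near (349,230). The lid's corners are at (238,188), (289,201), (270,279) and (218,266), and the brass plate is at (273,237). The side view shows the same scraper and a notch at about (325,206). The look-alike scraper, at (215,357) in the top view, is nearer the base.

```bash
cat >> h.py <<'E'
def scr(n='top',im=None,d=None):
    pass
E
python3 - <<'E'
from h import *
for n in('top','side'):
    z=np.load(f'last_{n}.npz');im,d=z['im'],z['d'];W=world(n,d);hsv=cv2.cvtColor(im,cv2.COLOR_BGR2HSV)
    roi=np.zeros((480,640),bool)
    if n=='top': roi[200:300,340:430]=1
    else: roi[260:360,330:400]=1
    def fit(m,name,zr):
        P=W[m&(d>0)];P=P[(P[:,2]>zr[0])&(P[:,2]<zr[1])]
        r=cv2.minAreaRect(P[:,:2].astype(np.float32));print(n,name,len(P),'rect',np.round(r[0],1),np.round(r[1],1),round(r[2],2),'zmed',np.median(P[:,2]).round(1));print(cv2.boxPoints(r).round(0).tolist())
    y=(hsv[...,0]>22)&(hsv[...,0]<35)&(hsv[...,1]>180)&roi
    fit(y,'handle',(18,40))
    g=(hsv[...,1]<90)&(hsv[...,2]>80)&roi
    fit(g,'blade',(5,30))
    lid=(W[...,2]>78)&(W[...,2]<95)&(W[...,0]>300)&(W[...,0]<620)&(W[...,1]>-60)&(W[...,1]<280)
    fit(lid,'lid',(78,95))
    mat=(hsv[...,2]<40)&(W[...,2]<12)&(W[...,2]>-5)&(W[...,0]>250)&(W[...,0]<620)&(W[...,1]<0)&(W[...,1]>-350)
    fit(mat,'mat',(-5,12))
    br=(hsv[...,0]>15)&(hsv[...,0]<32)&(hsv[...,1]>120)&(hsv[...,2]>100)&lid
    if br.sum()>5: fit(br,'brass',(78,95))
E
```

```text
top handle 5 rect [ 470.3 -200.3] [61.2  1.8] 45.9 zmed 28.6
[[448.0, -222.0], [450.0, -223.0], [492.0, -179.0], [491.0, -178.0]]
top blade 698 rect [ 527.9 -205.8] [234.6 262.6] 89.55 zmed 9.7
[[396.0, -322.0], [658.0, -324.0], [660.0, -90.0], [398.0, -87.0]]
top lid 3346 rect [551.2 138.8] [136.3 178.2] 75.13 zmed 85.4
[[448.0, 96.0], [620.0, 50.0], [655.0, 182.0], [483.0, 228.0]]
top mat 0 rect [0. 0.] [0. 0.] 0.0 zmed nan
[[0.0, 0.0], [0.0, 0.0], [0.0, 0.0], [0.0, 0.0]]
top brass 177 rect [530.5 137. ] [ 50.2 159.5] 16.87 zmed 85.8
[[483.0, 206.0], [530.0, 53.0], [578.0, 68.0], [531.0, 221.0]]
side handle 564 rect [ 484.5 -201.3] [110.4  26.1] 46.08 zmed 27.6
[[437.0, -232.0], [456.0, -250.0], [532.0, -171.0], [513.0, -152.0]]
side blade 351 rect [ 549.4 -131.4] [78.6 30.7] 46.25 zmed 17.0
[[511.0, -149.0], [533.0, -170.0], [588.0, -114.0], [565.0, -92.0]]
side lid 2695 rect [549.7 135.4] [137.3 179.3] 75.34 zmed 84.5
[[446.0, 92.0], [619.0, 46.0], [654.0, 179.0], [480.0, 224.0]]
side mat 6829 rect [ 516.1 -214.2] [240.4 170.7] 10.94 zmed 3.9
[[382.0, -153.0], [414.0, -321.0], [650.0, -275.0], [618.0, -108.0]]
side brass 97 rect [548.1  82.1] [19.1 49.8] 73.72 zmed 85.5
[[521.0, 80.0], [569.0, 66.0], [575.0, 84.0], [527.0, 98.0]]
  return _methods._mean(a, axis=axis, dtype=dtype,
  ret = ret.dtype.type(ret / rcount)
```

```bash
cat >> h.py <<'E'
def plan(wps,R=None,p=None,step=45,ang=8.5):
    """wps: list of (x,y,z,yaw_deg of tool x), tool down; prints rows of 5"""
    s=sensors.state();p=np.array(s['eef_pos']) if p is None else np.array(p,float)
    x=s['tool_rot'][:,0];yaw=np.degrees(np.arctan2(x[1],x[0])) if R is None else R
    rows=[]
    for w in wps:
        q=np.array(w[:3],float);dy=(w[3]-yaw+180)%360-180
        n=int(max(np.ceil(np.linalg.norm(q-p)/step),np.ceil(abs(dy)/ang),1))
        for i in range(n):
            a=np.radians(yaw+dy*i/n);d=(q-p)/n
            rows.append([d[0]*np.cos(a)+d[1]*np.sin(a),d[0]*np.sin(a)-d[1]*np.cos(a),-d[2],-dy/n])
        p=q;yaw+=dy
    for i in range(0,len(rows),5):
        print('['+','.join('[%.2f,%.2f,%.2f,0,0,%.1f]'%(r[0]/10,r[1]/10,r[2]/10,r[3]) for r in rows[i:i+5])+']',len(rows[i:i+5]))
E
python3 - <<'E'
from h import *
print(arm.finger_overhang)
for n in('top','side'):
    z=np.load(f'last_{n}.npz');im,d=z['im'],z['d'];W=world(n,d)
    m=(W[...,2]>80)&(W[...,2]<92)&(W[...,0]>400)&(W[...,0]<720)&(W[...,1]>30)&(W[...,1]<280)
    r=cv2.minAreaRect(W[m][:,:2].astype(np.float32));print(r,cv2.boxPoints(r).round(1).tolist())
plan([(300,330,250,110),(470,-150,200,46.1),(493,-192,120,46.1)])
E
```

```text
14.0
((562.0284423828125, 135.9364013671875), (136.32435607910156, 200.68740844726562), 75.11981201171875) [[447.5, 95.80000305175781], [641.5, 44.29999923706055], [676.5, 176.0], [482.6000061035156, 227.60000610351562]]
((559.6854858398438, 133.07290649414062), (136.98892211914062, 200.50233459472656), 74.93965911865234) [[445.1000061035156, 93.0], [638.7000122070312, 40.900001525878906], [674.2999877929688, 173.1999969482422], [480.70001220703125, 225.3000030517578]]
[[-2.82,-2.14,-0.08,0,0,7.7],[-3.09,-1.74,-0.08,0,0,7.7],[-3.29,-1.31,-0.08,0,0,7.7],[-3.44,-0.86,-0.08,0,0,7.7],[-3.52,-0.39,-0.08,0,0,7.7]] 5
[[-3.54,0.09,-0.08,0,0,7.7],[-3.50,0.56,-0.08,0,0,7.7],[-4.24,-0.04,0.42,0,0,5.3],[-4.23,0.36,0.42,0,0,5.3],[-4.18,0.75,0.42,0,0,5.3]] 5
[[-4.09,1.13,0.42,0,0,5.3],[-3.97,1.51,0.42,0,0,5.3],[-3.81,1.87,0.42,0,0,5.3],[-3.62,2.21,0.42,0,0,5.3],[-3.40,2.54,0.42,0,0,5.3]] 5
[[-3.15,2.85,0.42,0,0,5.3],[-2.87,3.12,0.42,0,0,5.3],[-2.57,3.38,0.42,0,0,5.3],[-2.24,3.60,0.42,0,0,5.3],[-0.48,1.52,2.67,0,0,-0.0]] 5
[[-0.48,1.52,2.67,0,0,-0.0],[-0.48,1.52,2.67,0,0,-0.0]] 2
```

>>> {"name": "carry_out", "arguments": {
  "targets": [
    [[-2.8, -2.1, -0.1, 0, 0, 7.7], [-3.1, -1.7, -0.1, 0, 0, 7.7], [-3.3, -1.3, -0.1, 0, 0, 7.7], [-3.4, -0.9, -0.1, 0, 0, 7.7], [-3.5, -0.4, -0.1, 0, 0, 7.7]]
  ]
}}

```text
clock: 0.6
eef_pos: [257.7, 386.6, 250.1]
tool_rot: [[-0.577, 0.817, -0.0], [0.817, 0.577, -0.0], [-0.0, -0.0, -1.0]]
ft_force: [0.6, -0.1, 0.4]
grip_width: 85.6
grasp_force: 0.0
```

>>> {"name": "carry_out", "arguments": {
  "targets": [
    [[-3.5, 0.1, -0.1, 0, 0, 7.7], [-3.5, 0.6, -0.1, 0, 0, 7.7], [-4.2, 0, 0.4, 0, 0, 5.3], [-4.2, 0.4, 0.4, 0, 0, 5.3], [-4.2, 0.8, 0.4, 0, 0, 5.3]]
  ]
}}

```text
clock: 1.1
eef_pos: [344.0, 211.2, 239.9]
tool_rot: [[-0.07, 0.998, -0.0], [0.998, 0.07, -0.0], [-0.0, -0.0, -1.0]]
ft_force: [0.7, 0.3, 0.6]
grip_width: 85.5
grasp_force: 0.0
```

>>> {"name": "carry_out", "arguments": {
  "targets": [
    [[-4.1, 1.1, 0.4, 0, 0, 5.3], [-4, 1.5, 0.4, 0, 0, 5.3], [-3.8, 1.9, 0.4, 0, 0, 5.3], [-3.6, 2.2, 0.4, 0, 0, 5.3], [-3.4, 2.5, 0.4, 0, 0, 5.3]]
  ]
}}

```text
clock: 1.6
eef_pos: [415.2, 11.2, 220.1]
tool_rot: [[0.383, 0.924, 0.0], [0.924, -0.383, 0.0], [0.0, 0.0, -1.0]]
ft_force: [1.1, 0.3, 0.1]
grip_width: 84.9
grasp_force: 0.0
```

>>> {"name": "carry_out", "arguments": {
  "targets": [
    [[-3.1, 2.8, 0.4, 0, 0, 5.3], [-2.9, 3.1, 0.4, 0, 0, 5.3], [-2.6, 3.4, 0.4, 0, 0, 5.3], [-2.2, 3.6, 0.4, 0, 0, 5.3], [0, 0, 0, 0, 0, 0]]
  ]
}}

```text
clock: 2.1
eef_pos: [473.6, -150.3, 202.9]
tool_rot: [[0.693, 0.721, -0.001], [0.721, -0.693, -0.0], [-0.001, -0.001, -1.0]]
ft_force: [0.6, 0.2, 0.3]
grip_width: 85.2
grasp_force: 0.0
```

>>> {"name": "carry_out", "arguments": {
  "targets": [
    [[-0.6, 1.5, 3, 0, 0, 0], [-0.6, 1.5, 3, 0, 0, 0], [-0.5, 1.3, 3, 0, 0, 0], [0, 0, 2, 0, 0, 0], [0, 0, 1, 0, 0, 0]]
  ]
}}

```text
clock: 2.6
eef_pos: [491.0, -187.4, 82.2]
tool_rot: [[0.688, 0.726, -0.003], [0.726, -0.688, 0.002], [-0.001, -0.003, -1.0]]
ft_force: [0.5, 0.6, 0.2]
grip_width: 85.5
grasp_force: 0.0
```

```bash
python3 - <<'E'
from h import *
im,d=snap('side');cv2.imwrite('pics/s1.png',cv2.resize(im[180:400,260:500],None,fx=2.5,fy=2.5))
plan([(493,-192.5,20,46.1)],step=13)
E
```

```text
[[-0.05,0.11,1.24,0,0,0.1],[-0.05,0.11,1.24,0,0,0.1],[-0.05,0.11,1.24,0,0,0.1],[-0.05,0.11,1.24,0,0,0.1],[-0.05,0.11,1.24,0,0,0.1]] 5
```

View pics/s1.png

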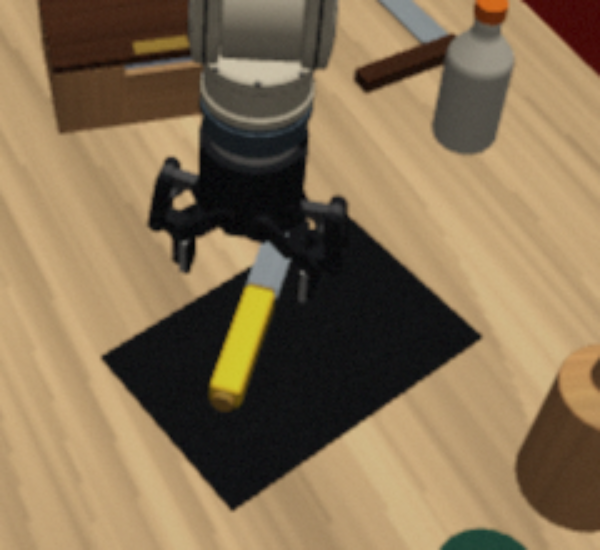

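The gripper, with its fingers at about (180,250) and (305,285) in the crop, straddles the scraper's axis. It looks shifted up the picture only because it is 80 mm high. I'll descend.

>>> {"name": "carry_out", "arguments": {
  "targets": [
    [[-0.05, 0.1, 1.4, 0, 0, 0], [0, 0, 1.4, 0, 0, 0], [0, 0, 1.4, 0, 0, 0], [0, 0, 1, 0, 0, 0], [0, 0, 0.7, 0, 0, 0]]
  ]
}}

```text
clock: 3.15
eef_pos: [492.5, -188.9, 25.3]
tool_rot: [[0.688, 0.726, 0.0], [0.726, -0.688, -0.0], [0.0, 0.0, -1.0]]
ft_force: [-0.1, -0.1, 1.1]
grip_width: 85.7
grasp_force: 0.0
```

>>> {"name": "carry_out", "arguments": {
  "targets": [
    [[0, 0, 0, 0, 0, 0], [0, 0, 0, 0, 0, 0], [0, 0, 0, 0, 0, 0], [0, 0, 0, 0, 0, 0], [0, 0, 0, 0, 0, 0]]
  ]
}}

```text
clock: 3.65
eef_pos: [492.5, -189.3, 25.6]
tool_rot: [[0.688, 0.726, 0.001], [0.726, -0.688, -0.0], [0.0, 0.001, -1.0]]
ft_force: [-0.6, -0.8, 0.2]
grip_width: 85.5
grasp_force: 0.0
```

>>> {"name": "carry_out", "arguments": {
  "targets": [
    [[-0.1, 0.15, 0.3, 0, 0, 0], [-0.1, 0.1, 0.3, 0, 0, 0], [0, 0, 0, 0, 0, 0], [0, 0, 0, 0, 0, 0], [0, 0, 0, 0, 0, 0]]
  ]
}}

```text
clock: 4.15
eef_pos: [492.7, -192.3, 19.2]
tool_rot: [[0.688, 0.726, -0.0], [0.726, -0.688, 0.0], [-0.0, -0.0, -1.0]]
ft_force: [0.1, 0.1, 0.6]
grip_width: 85.8
grasp_force: 0.0
```

>>> {"name": "carry_out", "arguments": {
  "targets": [
    [[0, 0, 0, 0, 0, 0], [0, 0, 0, 0, 0, 0], [0, 0, 0, 0, 0, 0], [0, 0, 0, 0, 0, 0], [0, 0, 0, 0, 0, 0]]
  ],
  "grip": 0,
  "squeeze": 110
}}

```text
clock: 4.65
eef_pos: [492.9, -192.4, 19.7]
tool_rot: [[0.688, 0.726, 0.001], [0.726, -0.688, -0.0], [0.0, 0.001, -1.0]]
ft_force: [-1.6, 0.5, 6.4]
grip_width: 23.7
grasp_force: 108.7
```

>>> {"name": "carry_out", "arguments": {
  "targets": [
    [[0, 0, 0, 0, 0, 0], [0, 0, 0, 0, 0, 0], [0, 0, 0, 0, 0, 0], [0, 0, 0, 0, 0, 0], [0, 0, 0, 0, 0, 0]]
  ]
}}

```text
clock: 5.15
eef_pos: [492.9, -192.4, 19.7]
tool_rot: [[0.688, 0.726, 0.0], [0.726, -0.688, -0.0], [0.0, 0.001, -1.0]]
ft_force: [-0.5, 0.6, 5.6]
grip_width: 23.9
grasp_force: 108.6
```

>>> {"name": "carry_out", "arguments": {
  "targets": [
    [[0, 0, -1, 0, 0, 0], [0, 0, -2, 0, 0, 0], [0, 0, -2, 0, 0, 0], [0, 0, -0.5, 0, 0, 0], [0, 0, 0, 0, 0, 0]]
  ]
}}

```text
clock: 5.65
eef_pos: [493.2, -192.5, 75.0]
tool_rot: [[0.688, 0.726, 0.002], [0.726, -0.688, -0.001], [0.0, 0.002, -1.0]]
ft_force: [0.6, 0.4, -1.9]
grip_width: 24.1
grasp_force: 108.1
```

```bash
cat >> h.py <<'E'
def blade(n='side'):
    im,d=snap(n);W=world(n,d);hsv=cv2.cvtColor(im,cv2.COLOR_BGR2HSV);s=sensors.state()
    L=(W-np.array(s['eef_pos']))@s['tool_rot']
    m=(d>0)&(L[...,0]>42)&(L[...,0]<150)&(abs(L[...,1])<25)&(L[...,2]>-25)&(L[...,2]<30)
    P=L[m]
    # blade surface in tool frame
    r=cv2.minAreaRect(P[:,:2].astype(np.float32));print(len(P),'ends x',np.percentile(P[:,0],[1,99]).round(1),cv2.boxPoints(r).round(1).tolist())
    for a in range(45,140,10):
        q=P[(P[:,0]>=a)&(P[:,0]<a+10)]
        if len(q)>3: print(a,len(q),'y',np.median(q[:,1]).round(1),'z',np.median(q[:,2]).round(1),'worldz',np.median((q@s['tool_rot'].T)[:,2]+s['eef_pos'][2]).round(1))
    return im
E
python3 - <<'E'
from h import *
im=blade('side');cv2.imwrite('pics/s2.png',cv2.resize(im[150:400,240:500],None,fx=2.3,fy=2.3))
print(sensors.state()['eef_pos'])
E
```

```text
Traceback (most recent call last):
  File "h.py", line 35, in blade
    r=cv2.minAreaRect(P[:,:2].astype(np.float32));print(len(P),'ends x',np.percentile(P[:,0],[1,99]).round(1),cv2.boxPoints(r).round(1).tolist())
                                                                        ~~~~~~~~~~~~~^^^^^^^^^^^^^^^
IndexError: index -1 is out of bounds for axis 0 with size 0
```

```bash
python3 - <<'E'
from h import *
im=np.load('last_side.npz')['im'];im2,_=snap('top')
a=cv2.resize(im[130:380,240:500],None,fx=1.5,fy=1.5);b=cv2.resize(im2[130:380,240:500],None,fx=1.5,fy=1.5)
cv2.imwrite('pics/s2.png',np.hstack([a,b]))
E
```

```text
(no output)
```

View pics/s2.png

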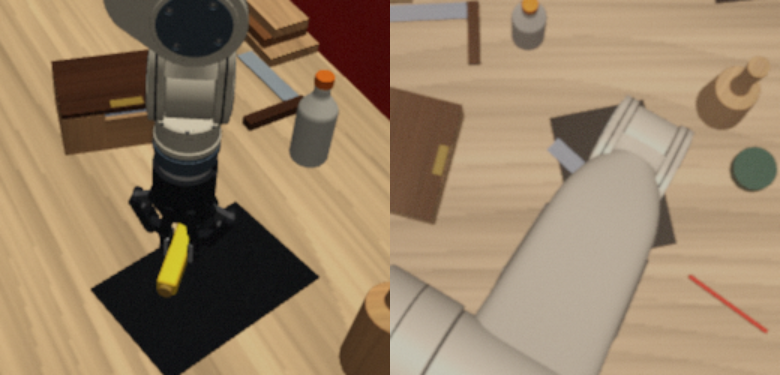

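The scraper is held. Its handle shows at (172,262) in the left half (side camera), and the blade shows at (567,156) in the right half (top camera). I'll measure the blade from the top camera.

```bash
python3 - <<'E'
from h import *
blade('top')
# handle rear from side
z=np.load('last_side.npz');W=world('side',z['d']);hsv=cv2.cvtColor(z['im'],cv2.COLOR_BGR2HSV);s=sensors.state()
L=(W-np.array(s['eef_pos']))@s['tool_rot']
y=(hsv[...,0]>22)&(hsv[...,0]<35)&(hsv[...,1]>180)&(abs(L[...,1])<30)&(L[...,0]<60)&(L[...,0]>-90)&(W[...,2]>40)
P=L[y];print(len(P))
for a in range(-75,0,10):
    q=P[(P[:,0]>=a)&(P[:,0]<a+10)]
    if len(q)>3: print(a,len(q),'y',np.percentile(q[:,1],[3,97]).round(1),'z',np.percentile(q[:,2],[5,20,50]).round(1))
plan([(440,-150,130,60),(500,-92,140,75)],step=40)
E
```

```text
270 ends x [ 62.1 121. ] [[59.900001525878906, -13.199999809265137], [121.4000015258789, -13.800000190734863], [121.69999694824219, 15.0], [60.20000076293945, 15.600000381469727]]
55 17 y 1.4 z 2.0 worldz 71.5
65 47 y 1.4 z 1.5 worldz 71.9
75 44 y 1.5 z 1.7 worldz 71.7
85 45 y 0.7 z 1.7 worldz 71.8
95 43 y 0.6 z 2.0 worldz 71.4
105 43 y 0.0 z 2.1 worldz 71.4
115 31 y 1.4 z 2.0 worldz 71.4
508
-65 57 y [-9.5 12.5] z [-11.7 -10.2  -9. ]
-55 64 y [-10.8  13.5] z [-11.9 -11.   -9.5]
-45 58 y [-11.1  12.7] z [-11.8 -10.8  -9.4]
-35 63 y [-10.1  13.1] z [-12.  -10.9  -9.3]
-25 60 y [-10.  13.] z [-58.7 -11.2  -9.5]
-15 74 y [-10.1  14. ] z [-62.9 -21.8 -10.2]
-5 45 y [-10.8  10.1] z [-11.9 -11.   -9.9]
[[-0.18,-2.23,-1.89,0,0,-4.5],[-0.01,-2.24,-1.89,0,0,-4.5],[0.17,-2.23,-1.89,0,0,-4.5],[2.67,0.77,-0.33,0,0,-5.0],[2.60,1.00,-0.33,0,0,-5.0]] 5
[[2.50,1.22,-0.33,0,0,-5.0]] 1
```

```bash
python3 - <<'E'
from h import *
plan([(504.3,-76.3,72.3,75)],step=13)
E
```

```text
[[1.03,-0.79,0.01,0,0,-3.2],[1.07,-0.73,0.01,0,0,-3.2],[1.11,-0.67,0.01,0,0,-3.2],[1.14,-0.61,0.01,0,0,-3.2],[1.17,-0.54,0.01,0,0,-3.2]] 5
[[1.20,-0.48,0.01,0,0,-3.2],[1.23,-0.41,0.01,0,0,-3.2],[1.25,-0.34,0.01,0,0,-3.2],[1.26,-0.27,0.01,0,0,-3.2]] 4
```

>>> {"name": "carry_out", "arguments": {
  "targets": [
    [[1.03, -0.79, 0, 0, 0, -3.2], [1.07, -0.73, 0, 0, 0, -3.2], [1.1, -0.67, 0, 0, 0, -3.2], [1.14, -0.6, 0, 0, 0, -3.2], [1.17, -0.54, 0, 0, 0, -3.2]]
  ]
}}

```text
clock: 6.3
eef_pos: [499.0, -127.4, 73.3]
tool_rot: [[0.459, 0.888, -0.002], [0.888, -0.459, 0.001], [-0.0, -0.002, -1.0]]
ft_force: [0.3, -0.7, -0.6]
grip_width: 23.5
grasp_force: 108.0
```

>>> {"name": "carry_out", "arguments": {
  "targets": [
    [[1.2, -0.5, 0, 0, 0, -3.2], [1.23, -0.4, 0, 0, 0, -3.2], [1.25, -0.34, 0, 0, 0, -3.2], [1.26, -0.27, 0, 0, 0, -3.2], [0, 0, 0, 0, 0, 0]]
  ]
}}

```text
clock: 6.8
eef_pos: [504.1, -75.3, 73.4]
tool_rot: [[0.251, 0.968, -0.002], [0.968, -0.251, 0.001], [0.0, -0.002, -1.0]]
ft_force: [-0.4, -0.1, -0.4]
grip_width: 24.0
grasp_force: 108.0
```

```bash
python3 - <<'E'
from h import *
im2=blade('top');im,_=snap('side')
a=cv2.resize(im[130:330,220:420],None,fx=2,fy=2);b=cv2.resize(im2[150:350,180:380],None,fx=2,fy=2)
cv2.imwrite('pics/s3.png',np.hstack([a,b]));s=sensors.state();print(s['eef_pos'],s['tool_rot'][:,0],s['ft_force'])
z=np.load('last_top.npz');W=world('top',z['d'])
m=(W[...,2]>80)&(W[...,2]<92)&(W[...,0]>400)&(W[...,0]<720)&(W[...,1]>30)&(W[...,1]<280)
r=cv2.minAreaRect(W[m][:,:2].astype(np.float32));print(cv2.boxPoints(r).round(1).tolist())
E
```

```text
136 ends x [ 87.1 121. ] [[85.5, 14.800000190734863], [85.9000015258789, -14.0], [121.4000015258789, -13.5], [121.0, 15.300000190734863]]
85 20 y 7.6 z 2.4 worldz 71.1
95 44 y 1.0 z 2.2 worldz 71.3
105 44 y 0.9 z 1.9 worldz 71.6
115 28 y 0.3 z 2.5 worldz 71.0
[504.36586234 -76.55079497  73.65706312] [ 2.54049198e-01  9.67191284e-01 -1.59490251e-04] [ 0.74228189 -0.89411032 -1.58087662]
[[447.5, 95.0], [641.9000244140625, 44.70000076293945], [676.0, 176.6999969482422], [481.6000061035156, 227.0]]
```

View pics/s3.png

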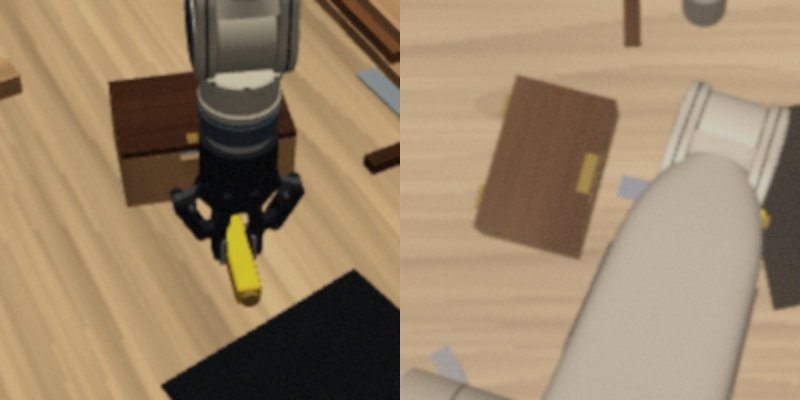

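The side half shows the scraper's handle at (242,262), pointing at the box. The top half shows the blade at (632,188), in line with the brass plate at (587,173) and about 30 mm short of the lid. The blade's top measures z≈71, which suits the 63–75 notch, so I'll insert it.

>>> {"name": "carry_out", "arguments": {
  "targets": [
    [[1.3, 0, 0.05, 0, 0, 0], [1.3, 0, 0, 0, 0, 0], [1.3, 0, 0, 0, 0, 0], [1.3, 0, 0, 0, 0, 0], [1.3, 0, 0, 0, 0, 0]]
  ]
}}

```text
clock: 7.4
eef_pos: [521.4, -12.4, 73.8]
tool_rot: [[0.253, 0.967, 0.0], [0.967, -0.253, 0.0], [0.0, 0.0, -1.0]]
ft_force: [-0.1, 1.2, -2.2]
grip_width: 24.0
grasp_force: 108.0
```

>>> {"name": "carry_out", "arguments": {
  "targets": [
    [[0, 0, 0, 0, 0, 0], [0, 0, 0, 0, 0, 0], [0, 0, 0, 0, 0, 0], [0, 0, 0, 0, 0, 0], [0, 0, 0, 0, 0, 0]]
  ]
}}

```text
clock: 7.9
eef_pos: [521.0, -14.1, 73.8]
tool_rot: [[0.254, 0.967, -0.0], [0.967, -0.254, -0.0], [-0.0, -0.0, -1.0]]
ft_force: [0.1, 0.0, -1.0]
grip_width: 23.8
grasp_force: 108.0
```

>>> {"name": "carry_out", "arguments": {
  "targets": [
    [[0, 0, -0.35, 0, 0, 0], [0.01, 0, -0.47, 0, 0, 0], [0.04, 0, -0.47, 0, 0, 0], [0.06, 0, -0.47, 0, 0, 0], [0.08, 0, -0.47, 0, 0, 0]]
  ]
}}

```text
clock: 8.4
eef_pos: [521.4, -12.1, 96.5]
tool_rot: [[0.253, 0.967, -0.0], [0.967, -0.253, -0.001], [-0.001, -0.0, -1.0]]
ft_force: [-1.5, -1.8, -3.3]
grip_width: 23.9
grasp_force: 108.1
```

>>> {"name": "carry_out", "arguments": {
  "targets": [
    [[0.1, 0, -0.47, 0, 0, 0], [0.13, 0, -0.45, 0, 0, 0], [0.15, 0, -0.45, 0, 0, 0], [0.18, 0, -0.44, 0, 0, 0], [0.2, 0, -0.43, 0, 0, 0]]
  ]
}}

```text
clock: 8.9
eef_pos: [523.6, -4.4, 118.9]
tool_rot: [[0.253, 0.967, 0.0], [0.967, -0.253, -0.0], [-0.0, 0.0, -1.0]]
ft_force: [-0.2, -2.6, -2.4]
grip_width: 23.8
grasp_force: 108.1
```

```bash
python3 - <<'E'
from h import *
im2=blade('top');im,_=snap('side')
a=cv2.resize(im[130:330,220:420],None,fx=2,fy=2);b=cv2.resize(im2[150:350,180:380],None,fx=2,fy=2)
cv2.imwrite('pics/s4.png',np.hstack([a,b]));s=sensors.state();print(s['eef_pos'],s['tool_rot'][:,0],s['ft_force'])
E
```

```text
386 ends x [ 99.2 149.6] [[98.0, 24.899999618530273], [98.0999984741211, -25.0], [150.0, -24.899999618530273], [149.89999389648438, 25.100000381469727]]
95 40 y 4.2 z -16.1 worldz 135.7
105 75 y 0.6 z -12.5 worldz 132.1
115 82 y -0.0 z -7.0 worldz 126.5
125 72 y -0.1 z -2.7 worldz 122.3
135 78 y -0.7 z 2.4 worldz 117.1
[523.80797384  -4.17993943 119.14742449] [2.52927158e-01 9.67485216e-01 4.57412274e-04] [ 0.54594811 -1.0054709  -0.59508384]
```

View pics/s4.png

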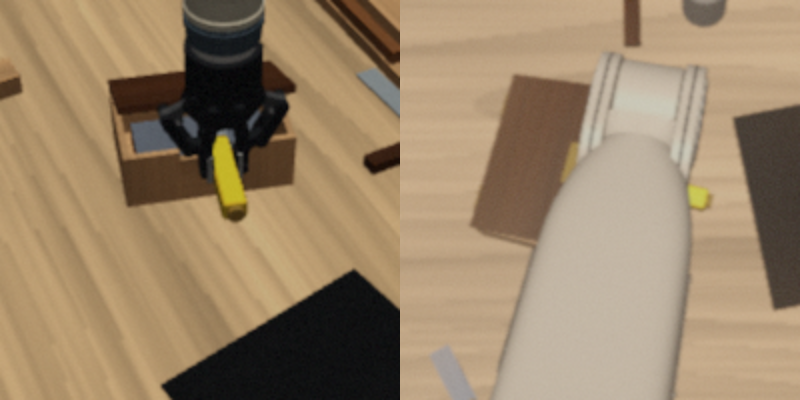

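The side half shows the lid raised on the blade, with the stone visible at (165,135). The depth slope puts the lid at about 0.45 rad. I'll carry on along the arc.

>>> {"name": "carry_out", "arguments": {
  "targets": [
    [[0.24, 0, -0.41, 0, 0, 0], [0.26, 0, -0.4, 0, 0, 0], [0.28, 0, -0.39, 0, 0, 0], [0.3, 0, -0.38, 0, 0, 0], [0.32, 0, -0.36, 0, 0, 0]]
  ]
}}

```text
clock: 9.5
eef_pos: [527.1, 9.3, 138.3]
tool_rot: [[0.253, 0.967, 0.0], [0.967, -0.253, -0.0], [0.0, 0.0, -1.0]]
ft_force: [-0.8, -1.0, -1.3]
grip_width: 24.1
grasp_force: 108.1
```

>>> {"name": "carry_out", "arguments": {
  "targets": [
    [[0.34, 0, -0.34, 0, 0, 0], [0.36, 0, -0.32, 0, 0, 0], [0.38, 0, -0.3, 0, 0, 0], [0.39, 0, -0.29, 0, 0, 0], [0.4, 0, -0.27, 0, 0, 0]]
  ]
}}

```text
clock: 10.0
eef_pos: [531.9, 27.5, 153.4]
tool_rot: [[0.253, 0.967, 0.0], [0.967, -0.253, 0.0], [0.0, 0.0, -1.0]]
ft_force: [-0.5, -3.7, -1.3]
grip_width: 23.8
grasp_force: 108.2
```

>>> {"name": "carry_out", "arguments": {
  "targets": [
    [[0.41, 0, -0.25, 0, 0, 0], [0.42, 0, -0.23, 0, 0, 0], [0.42, 0, -0.2, 0, 0, 0], [0.4, 0, 0, 0, 0, 0], [0, 0, 0, 0, 0, 0]]
  ]
}}

```text
clock: 10.5
eef_pos: [536.1, 43.8, 159.9]
tool_rot: [[0.253, 0.968, 0.0], [0.968, -0.253, 0.001], [0.001, 0.0, -1.0]]
ft_force: [-0.0, 0.3, -0.5]
grip_width: 23.8
grasp_force: 108.3
```

```bash
python3 - <<'E'
from h import *
im2=blade('top');im,_=snap('side')
a=cv2.resize(im[130:330,220:420],None,fx=2,fy=2);b=cv2.resize(im2[150:350,180:380],None,fx=2,fy=2)
cv2.imwrite('pics/s5.png',np.hstack([a,b]));s=sensors.state();print(s['eef_pos'],s['tool_rot'][:,0],s['ft_force'])
E
```

```text
112 ends x [120.8 143.6] [[119.0999984741211, 24.600000381469727], [120.4000015258789, -25.0], [144.60000610351562, -24.399999618530273], [143.1999969482422, 25.299999237060547]]
115 20 y -2.8 z -17.8 worldz 177.7
125 51 y 0.1 z -1.1 worldz 161.0
135 41 y 1.4 z 19.0 worldz 140.9
[535.94439735  43.47751806 159.73793245] [2.52832330e-01 9.67509927e-01 5.95600089e-04] [ 1.17417889  0.18530781 -1.27531032]
```

View pics/s5.png

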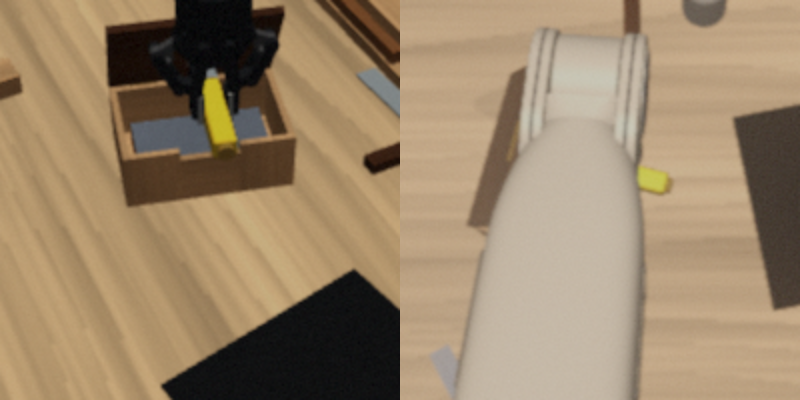

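The lid stands at about 1.1 rad in the side half, leaning behind the gripper at (130,50). Next I'll draw the scraper straight back.

>>> {"name": "carry_out", "arguments": {
  "targets": [
    [[-1.5, 0, 0, 0, 0, 0], [-2.5, 0, 0, 0, 0, 0], [-3, 0, 0, 0, 0, 0], [-3, 0, 0, 0, 0, 0], [-2, 0, 0, 0, 0, 0]]
  ]
}}

```text
clock: 11.1
eef_pos: [504.7, -75.2, 159.8]
tool_rot: [[0.254, 0.967, -0.0], [0.967, -0.254, -0.0], [-0.0, -0.0, -1.0]]
ft_force: [0.1, 0.5, -0.5]
grip_width: 24.2
grasp_force: 108.3
```

```bash
python3 - <<'E'
from h import *
plan([(493,-192,70,46.4),(493,-192.4,26,46.4)],step=22)
E
```

```text
[[-1.66,0.26,1.28,0,0,4.1],[-1.63,0.38,1.28,0,0,4.1],[-1.60,0.50,1.28,0,0,4.1],[-1.56,0.61,1.28,0,0,4.1],[-1.51,0.72,1.28,0,0,4.1]] 5
[[-1.46,0.83,1.28,0,0,4.1],[-1.39,0.93,1.28,0,0,4.1],[-0.01,0.01,1.47,0,0,-0.0],[-0.01,0.01,1.47,0,0,-0.0],[-0.01,0.01,1.47,0,0,-0.0]] 5
```

>>> {"name": "carry_out", "arguments": {
  "targets": [
    [[-1.66, 0.26, 1.28, 0, 0, 4.1], [-1.63, 0.38, 1.28, 0, 0, 4.1], [-1.6, 0.5, 1.28, 0, 0, 4.1], [-1.56, 0.6, 1.28, 0, 0, 4.1], [-1.5, 0.7, 1.28, 0, 0, 4.1]]
  ]
}}

```text
clock: 11.6
eef_pos: [496.5, -157.5, 95.4]
tool_rot: [[0.579, 0.815, 0.0], [0.815, -0.579, 0.0], [0.0, 0.0, -1.0]]
ft_force: [0.9, 0.3, -0.4]
grip_width: 24.0
grasp_force: 108.3
```

>>> {"name": "carry_out", "arguments": {
  "targets": [
    [[-1.46, 0.83, 1.28, 0, 0, 4.1], [-1.4, 0.93, 1.28, 0, 0, 4.1], [0, 0, 1.8, 0, 0, 0], [0, 0, 1.5, 0, 0, 0], [0, 0, 1, 0, 0, 0]]
  ]
}}

```text
clock: 12.1
eef_pos: [493.0, -190.1, 26.2]
tool_rot: [[0.687, 0.726, -0.001], [0.726, -0.687, 0.001], [-0.0, -0.001, -1.0]]
ft_force: [0.3, 0.7, -1.4]
grip_width: 23.9
grasp_force: 108.3
```

>>> {"name": "carry_out", "arguments": {
  "targets": [
    [[0, 0, 0, 0, 0, 0], [0, 0, 0, 0, 0, 0], [0, 0, 0, 0, 0, 0], [0, 0, 0, 0, 0, 0], [0, 0, 0, 0, 0, 0]]
  ]
}}

```text
clock: 12.6
eef_pos: [494.1, -189.7, 27.8]
tool_rot: [[0.687, 0.727, 0.001], [0.727, -0.687, -0.001], [0.0, 0.001, -1.0]]
ft_force: [-0.3, -0.2, -0.7]
grip_width: 23.9
grasp_force: 108.3
```

>>> {"name": "carry_out", "arguments": {
  "targets": [
    [[0, 0, 0.3, 0, 0, 0], [0, 0, 0.3, 0, 0, 0], [0, 0, 0.15, 0, 0, 0], [0, 0, 0, 0, 0, 0], [0, 0, 0, 0, 0, 0]]
  ]
}}

```text
clock: 13.1
eef_pos: [493.7, -189.5, 19.7]
tool_rot: [[0.687, 0.727, -0.0], [0.727, -0.687, 0.0], [-0.0, -0.0, -1.0]]
ft_force: [-0.8, 0.6, 1.4]
grip_width: 23.7
grasp_force: 108.6
```

>>> {"name": "carry_out", "arguments": {
  "targets": [
    [[0, 0, 0, 0, 0, 0], [0, 0, 0, 0, 0, 0], [0, 0, 0, 0, 0, 0], [0, 0, 0, 0, 0, 0], [0, 0, 0, 0, 0, 0]]
  ],
  "grip": 1
}}

```text
clock: 13.6
eef_pos: [493.8, -189.6, 19.8]
tool_rot: [[0.687, 0.727, 0.0], [0.727, -0.687, -0.0], [-0.0, 0.0, -1.0]]
ft_force: [0.1, -1.2, 0.4]
grip_width: 85.3
grasp_force: 0.0
```

>>> {"name": "carry_out", "arguments": {
  "targets": [
    [[0, 0, 0, 0, 0, 0], [0, 0, -1, 0, 0, 0], [0, 0, -2, 0, 0, 0], [0, 0, -3, 0, 0, 0], [0, 0, -3, 0, 0, 0]]
  ]
}}

```text
clock: 14.1
eef_pos: [493.6, -189.5, 111.3]
tool_rot: [[0.687, 0.727, -0.0], [0.727, -0.687, 0.0], [-0.0, -0.0, -1.0]]
ft_force: [-0.1, -0.4, 0.0]
grip_width: 85.3
grasp_force: 0.0
```

>>> {"name": "carry_out", "arguments": {
  "targets": [
    [[-2, 0, -3, 0, 0, 0], [-4, 0, -3, 0, 0, 0], [-4, 0, 0, 0, 0, 0], [-4, 0, 0, 0, 0, 0], [0, 0, 0, 0, 0, 0]]
  ]
}}

```text
clock: 14.6
eef_pos: [395.3, -294.0, 170.9]
tool_rot: [[0.69, 0.724, 0.0], [0.724, -0.69, -0.002], [-0.001, 0.001, -1.0]]
ft_force: [0.3, 0.7, -0.6]
grip_width: 85.7
grasp_force: 0.0
```

```bash
python3 - <<'E'
from h import *
im2,_=snap('top');im,d=snap('side')
a=cv2.resize(im[60:460,200:530],None,fx=1.2,fy=1.2);b=cv2.resize(im2[60:460,180:510],None,fx=1.2,fy=1.2)
cv2.imwrite('pics/s6.png',np.hstack([a,b]));s=sensors.state();print(s['eef_pos'],s['ft_force'])
W=world('side',d);hsv=cv2.cvtColor(im,cv2.COLOR_BGR2HSV)
y=(hsv[...,0]>22)&(hsv[...,0]<35)&(hsv[...,1]>180)&(W[...,0]>400)&(W[...,1]<-90)&(W[...,2]<60)
P=W[y];print(len(P),P.mean(0),np.percentile(P[:,2],95))
m=(W[...,2]>90)&(W[...,2]<200)&(W[...,0]>450)&(W[...,0]<680)&(W[...,1]>80)&(W[...,1]<260)
L=(W[m]-[561,134.5,0]);u=L[:,:2]@[.2588,.9659]
print(m.sum(),'lid slope',np.arctan(np.polyfit(L[:,2],u,1)[0]),np.percentile(W[m][:,2],99))
E
```

```text
[ 397.14942046 -291.93882398  170.50667774] [ 0.62370492 -0.44767255  0.46132811]
297 [ 466.11429901 -219.46061563   26.45201081] 30.317703998167666
280 lid slope -0.43355705156164903 174.9336300888446
```

View pics/s6.png

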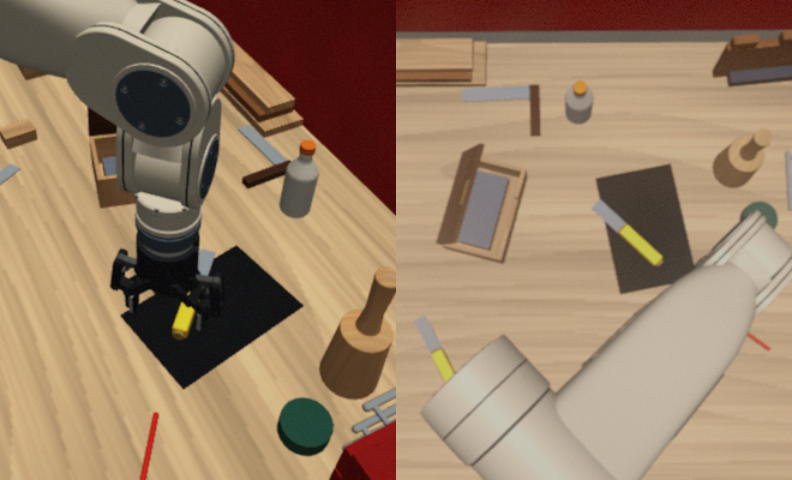

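The top half shows the scraper on the mat, with its handle at (642,246). The lid stands open at about (462,195), measured at 1.1 rad, and the bystanders are in place. I'll hand it in.

```bash
python3 -c "
from h import *
print(sensors.state()['dq'].round(3));print(arm.hand_in())"
```

```text
[ 0.036  0.008 -0.001 -0.004  0.003  0.006]
the job is handed in; nothing more can be done
None
```

I levered the lid open with the scraper blade to about 1.1 rad (0.75 needed) and it stays up. The scraper is back on the mat, nothing else was moved, and the job was handed in at about 15 s; no verdict came back.

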